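Turn the back-to-front filter cartridge in its rack

TASK

Three inline filter cartridges lie side by side in the metal rack on the draining board next to the sink, and one of them has been put in back to front. Lift that one out, turn it end for end so that its thin nozzle points the same way as the nozzles of the other two, and lay it back in its slot, fully down and midway along it. Leave the other two lying as they are.

Things in the scene. Friction and masses are not known exactly. Their poses are not given: they have to be found in the camera images.
- rack: fixed dark steel rack on a 42 mm high board, base 236 x 100 x 8 mm; origin: centre of its underside, z up. Three open-topped slots run along its y, centres at x = -75, 0, +75 mm, y = 0. Nozzles belong towards its +y (the sink side). Each slot: two 6 mm thick U supports at y = +-22 mm, open between for fingers; floor z = 34 (seated axis z = 48), 32 mm wide, flaring from z = 50 to 52 wide at z = 67
- cartridge_1: the one that starts back to front, in any slot: white tube 28 mm in diameter, 90 mm long, lying level, 60 g; ribbed grey collar (diameter 38, 7 mm wide) round one end, thin nozzle out of the other. Origin (and balance point) mid-tube on the axis (grip there); own x runs along the tube to the nozzle, roll arbitrary. In the slot its collar must lie outside the supports: within 13 mm of midway
- nozzle_1 (a point): centre of the tip of that cartridge's thin grey hose nozzle (10 to 12 mm in diameter, 22 mm long), 67 mm from the cartridge's origin along its x axis
- cartridge_2: one of the two that already lie the right way, nozzle along the rack's +y; same build, origin and axes as cartridge_1; leave it
- cartridge_3: the other one that already lies the right way; same build, origin and axes; leave it

How it is judged:
By the outcome, as a careful person would: the job done as asked, in the order asked, and still so for the second after the job is handed in, with the robot touching nothing.
It also fails if it takes over 45 s, if anything falls off the work surface, if the arm or the gripper's body presses on something with over 40 N, if the wrist force passes 120 N, or if a joint passes its speed limit or range.

ROBOT

A 6-joint arm with a two-finger parallel gripper is mounted at the origin on a cart in front of the work surface, level with it; the furniture and walls round the work are solid. World frame = base frame: x ahead of the robot, y to its left, z up, the work surface at z = 0. Lengths are in m, angles in rad, forces in N, time in s.
With the tool pointing down it reaches from about 0.375 to 0.9 m from the base axis. Payload 3.1 kg.
Tool frame: the origin (TCP) lies at the very end of the fingers, on their centre line; the grasp point (between the pads) lies 19 mm behind it (tcp_to_grasp is the distance from the TCP to the grasp point, in m); z points along the fingers, y is the direction in which the jaws open and shut (so a half turn about z gives the same grasp; the last joint's range is limited). The gripper opens to 85 mm and grips with 20 to 120 N. Pads are 22 mm wide; open, the fingers measure 114 mm over their backs; the gripper's body (76 mm by 85 mm) begins 54 mm behind the grasp point. The pads swing forward as they close: fully open they stand 13 mm farther back than shut.
Start: joints at [-1.528, 0.527, 1.433, -0, 1.181, -0.178], TCP at [0.138, -0.61, 0.231] pointing down, gripper open.
Joint ranges: [-3.08, 3.08], [-0.75, 2.2], [0.22, 2.44], [-1.43, 4.57], [0, 2.65], [-2.85, 2.85]. Speed limits (rad/s): [2.79, 2.79, 3.14, 3.14, 3.14, 3.14].

INTERFACE

Orientations are given as a unit quaternion [x, y, z, w].
In Python, from station import sense, snapshot, camera_info, sign_off, tcp_to_grasp gives the robot as it stands.
- The arm moves only by the shell command python3 -m inch 'ROWS' [FORCE]. ROWS is JSON, a list of rows, each a list of 3 entries, a list of its own where there are three numbers: the closure, from -1 (fully open) to 1 (shut), so that 0 is half open, then the shift along the tool's x, y, z normalised to -1 to 1, where 1 is 10 cm, then the turn, a rotation vector about the tool's x, y, z normalised to -1 to 1, where 1 is 360 degrees. In form: [[jaw, [dx, dy, dz], [ax, ay, az]], ...]. A call has 1 to 20 rows; each row is the pose to reach, as a shift and turn from the pose commanded when the call began, along the tool's axes at that moment, turning the shorter way round; what a row does not reach only later rows make up. A row lasts 1/10 s, in which the tool goes at most 50 mm and 8.59 degrees, less where a joint would pass 70% of its speed; a pose out of reach is approached as far as the arm can. A call with a number of a shift or a turn outside -1 to 1 is refused whole. A call with a gripper value outside its range is refused whole. The fingers move at their own pace and stop on an object; FORCE is the grip in N (left out, the last holds). Time passes only in rows, so rows that repeat a pose let the fingers close. It gives the time, the measured TCP pose, the force and the opening at its end, in the units of the state.
- sense(): the state, without advancing time (a new reading comes with each control period).
- snapshot(name): name is "scene" or "top"; returns (picture, depth): 420x560x3 uint8, blue, green, red; 420x560 float32, m along the optical axis (not along the pixel's ray), 0 where there is no reading.
- camera_info(name): a dict with "K" (3x3 intrinsics, pixels), "dist" ([k1, k2, p1, p2, k3] as OpenCV has them; the pictures are not rectified), "origin" and "orientation" of the camera in the world. Camera axes: x right, y down, z forward; pixel columns grow to the right and rows downward; lengths in m; the calibration is good to about 2 mm. A picture is of the moment at which its call begins. camera_info takes no time and is no camera call.
- sign_off(): hands the job in, once; it reports no verdict.
The state is a dict: "t": time; "q": joint angles; "qd": joint speeds; "tau": joint torques, N m; "tcp_pos": TCP position; "tool_rot": TCP orientation; "force": force on the tool from outside, world axes, zero at the start; "ft_torque": the same for the moment, N m; "finger_gap": opening from 0.0 (shut) to 1.0 (fully open).
Only numpy, scipy, OpenCV 4.12 (cv2) and the standard library are available. Lean on these libraries where they do the work, as an engineer would, in place of code of your own. Each camera call takes 0.05 s, during which the arm holds its last target.

## Working session

There is one attempt and no reset: what is moved stays moved. The work goes in short steps, Python scripts to look and compute and a shell command to move; the robot and the scene stay as the last step left them, time stands still between calls to the robot, and variables do not carry over. Pictures are saved under pics/ and viewed, and the job is handed in when it is done.

```bash
mkdir -p pics; ls
python3 - <<'E'
from station import *
import cv2, numpy as np
s=sense();print({k:np.round(v,4).tolist() for k,v in s.items()}, tcp_to_grasp)
for n in("scene","top"):
    p,d=snapshot(n); cv2.imwrite(f"pics/{n}0.png",p); np.save(f"pics/{n}0.npy",d); c=camera_info(n); print(n,c)
E
```

```text
pics
{'t': 0.0, 'q': [-1.5275, 0.5284, 1.4339, -0.0, 1.1814, -0.1785], 'qd': [0.0009, -0.0009, -0.0017, 0.0007, -0.0017, 0.0022], 'tau': [-0.0013, -44.2358, -17.8025, -0.0003, 0.0085, 0.0], 'tcp_pos': [0.1375, -0.609, 0.2303], 'tool_rot': [0.9939, 0.1107, 0.0001, -0.0011], 'force': [-0.9291, -0.7151, 0.1958], 'ft_torque': [0.0868, -0.0666, 0.0176], 'finger_gap': 0.9959} 0.0187
scene {'K': array([[385.68733825,   0.        , 276.66991848],
       [  0.        , 385.68733825, 211.88232529],
       [  0.        ,   0.        ,   1.        ]]), 'dist': array([-0.08458066,  0.        ,  0.        ,  0.        ,  0.        ]), 'origin': array([ 0.36696144, -0.62007542,  0.69902631]), 'orientation': array([ 0.90150888, -0.1826196 ,  0.08116081, -0.38385511])}
top {'K': array([[403.4198285 ,   0.        , 275.17430795],
       [  0.        , 403.4198285 , 203.79144024],
       [  0.        ,   0.        ,   1.        ]]), 'dist': array([-0.06813521,  0.        ,  0.        ,  0.        ,  0.        ]), 'origin': array([ 0.43234333, -0.07222923,  0.95190358]), 'orientation': array([ 0.71034867, -0.69687748,  0.06461061, -0.07477977])}
```

View pics/scene0.png

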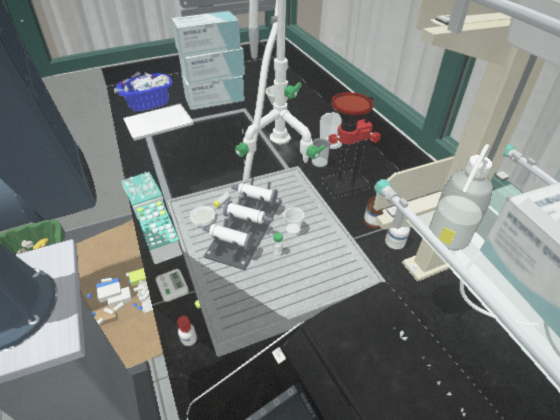

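View pics/top0.png

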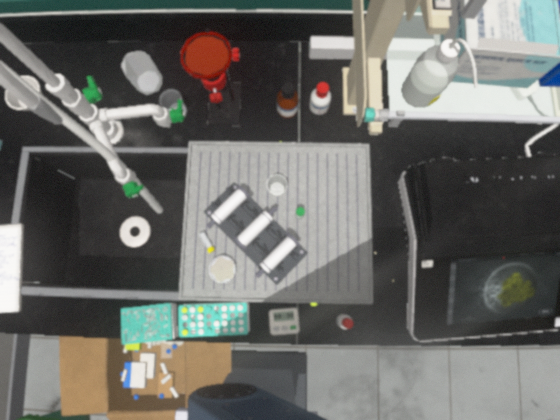

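Run:
```python
import cv2
t=cv2.imread("pics/top0.png"); cv2.imwrite("pics/top0c.png",cv2.resize(t[165:300,180:330],None,fx=5,fy=4.4 and 5*0.88,interpolation=cv2.INTER_CUBIC) if 0 else cv2.resize(t[170:290,190:320],None,fx=5,fy=5,interpolation=cv2.INTER_CUBIC))
t=cv2.imread("pics/scene0.png"); cv2.imwrite("pics/scene0c.png",cv2.resize(t[165:285,180:320],None,fx=5,fy=5,interpolation=cv2.INTER_CUBIC))
```

```text
(no output)
```

View pics/top0c.png

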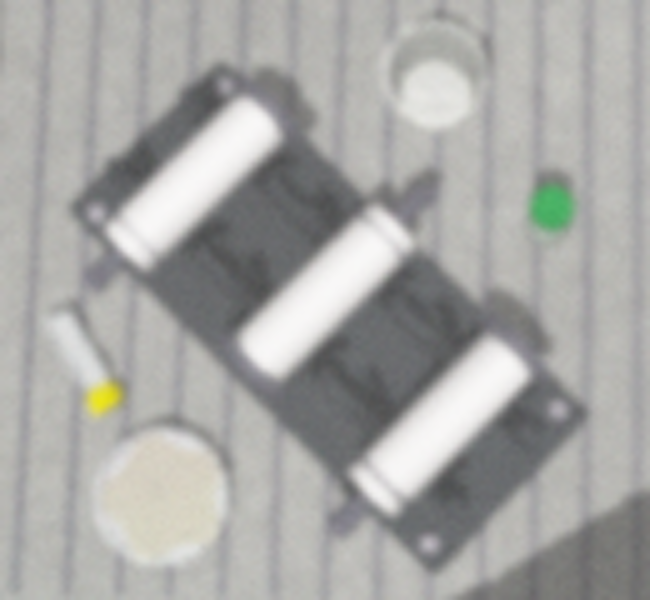

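View pics/scene0c.png

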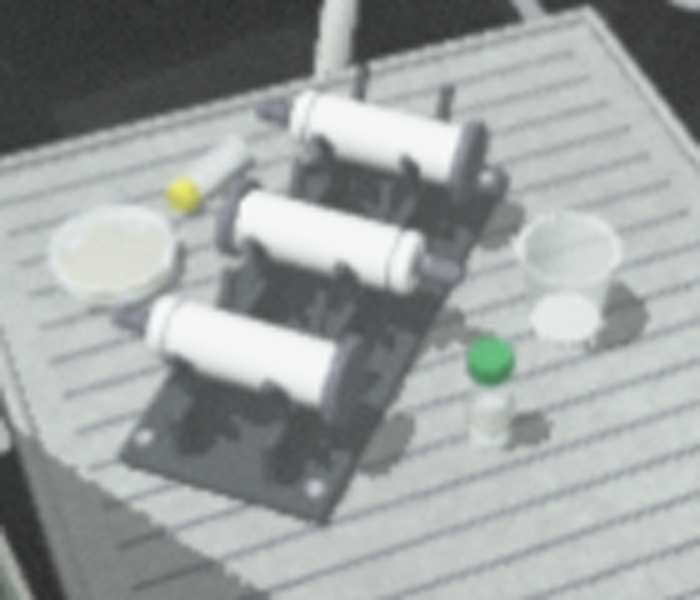

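```bash
cat > h.py <<'E'
import numpy as np, cv2
from station import *
from scipy.spatial.transform import Rotation as R
def cloud(n,d,uv):
    """world points of pixels uv (Nx2) using depth d (scalar per pixel)"""
    c=camera_info(n); uv=np.asarray(uv,float).reshape(-1,1,2)
    x=cv2.undistortPoints(uv,c["K"],c["dist"]).reshape(-1,2)
    d=np.asarray(d,float).reshape(-1,1)
    return (np.c_[x,np.ones(len(x))]*d)@R.from_quat(c["orientation"]).as_matrix().T+c["origin"]
def atz(n,uv,z):
    c=camera_info(n); r=cloud(n,np.ones(len(uv)),uv)-c["origin"]
    return c["origin"]+r*((z-c["origin"][2])/r[:,2:])
def project(n,P):
    c=camera_info(n); M=R.from_quat(c["orientation"]).as_matrix().T
    return cv2.projectPoints((np.asarray(P)-c["origin"])@M.T,np.zeros(3),np.zeros(3),c["K"],c["dist"])[0].reshape(-1,2)
E
cat > m.py <<'E'
from h import *
def crop2px(p,off=(190,170)): return (np.array(p,float)+.5)/5-.5+off
if __name__=="__main__":
    # tube ends (mid of end edge) from top crop
    ends={"A":([264,112],[128,250]),"M":([396,225],[262,360]),"B":([510,355],[378,492])}
    for k,e in ends.items():
        P=atz("top",crop2px(e),0.104); v=P[1]-P[0]; print(k,P.round(4).tolist(),"len",np.linalg.norm(v).round(4),"dir",np.degrees(np.arctan2(v[1],v[0])).round(1),"mid",P.mean(0).round(4))
    sc=crop2px([[226,85],[97,212],[559,410],[430,543]]); print("screws",atz("top",sc,0.050).round(4).tolist())
    co=crop2px([[220,65],[75,208],[583,410],[437,572]]); print("corners",atz("top",co,0.050).round(4).tolist())
    d=np.load("pics/top0.npy")
    for n in("top","scene"):
        d=np.load(f"pics/{n}0.npy"); v,u=np.mgrid[0:420,0:560]; P=cloud(n,d.ravel(),np.c_[u.ravel(),v.ravel()])
        im=cv2.imread(f"pics/{n}0.png").reshape(-1,3)
        m=(P[:,2]>.075)&(P[:,2]<.12)&(abs(P[:,0]-.43)<.2)&(abs(P[:,1]-.0)<.2)&(im.min(1)>185)&(d.ravel()>0)
        lab=np.zeros(420*560,np.uint8); lab[m]=1
        N,L,st,ce=cv2.connectedComponentsWithStats(lab.reshape(420,560))
        for i in range(1,N):
            if st[i,4]<80: continue
            Q=P[(L==i).ravel()]; c=Q.mean(0); w,V=np.linalg.eigh(np.cov(Q[:,:2].T)); a=V[:,1]; print(n,st[i].tolist(),c.round(4),"ztop",np.percentile(Q[:,2],[50,95]).round(4),"ang",np.degrees(np.arctan2(a[1],a[0])).round(1),"ext",np.ptp((Q[:,:2]-c[:2])@a).round(4),"mid",(c[:2]+a*(((Q[:,:2]-c[:2])@a).max()+((Q[:,:2]-c[:2])@a).min())/2).round(4))
E
python3 m.py
```

```text
A [[0.6266, 0.0131, 0.104], [0.5652, 0.0691, 0.104]] len 0.0831 dir 137.6 mid [0.5959 0.0411 0.104 ]
M [[0.5781, -0.0451, 0.104], [0.5193, 0.0101, 0.104]] len 0.0806 dir 136.8 mid [ 0.5487 -0.0175  0.104 ]
B [[0.5235, -0.0944, 0.104], [0.4652, -0.0402, 0.104]] len 0.0796 dir 137.1 mid [ 0.4943 -0.0673  0.104 ]
screws [[0.6514, 0.0365, 0.05], [0.5909, 0.0931, 0.05], [0.5051, -0.118, 0.05], [0.4455, -0.0617, 0.05]]
corners [[0.6608, 0.0397, 0.05], [0.5925, 0.1033, 0.05], [0.5053, -0.1287, 0.05], [0.4329, -0.065, 0.05]]
top [212, 191, 34, 32, 430] [0.5957 0.0425 0.1019] ztop [0.1024 0.1057] ang 135.7 ext 0.0846 mid [0.5963 0.0419]
top [238, 212, 35, 33, 440] [ 0.5489 -0.0154  0.1024] ztop [0.1028 0.1063] ang 136.0 ext 0.0843 mid [ 0.5496 -0.0161]
top [261, 238, 35, 34, 444] [ 0.4943 -0.0667  0.1023] ztop [0.1027 0.1059] ang 135.6 ext 0.0847 mid [ 0.4941 -0.0665]
scene [238, 183, 34, 18, 326] [0.595  0.04   0.1002] ztop [0.1017 0.1057] ang 135.7 ext 0.0857 mid [0.5951 0.0399]
scene [227, 203, 37, 20, 377] [ 0.5494 -0.0193  0.1   ] ztop [0.1014 0.1054] ang 135.9 ext 0.0838 mid [ 0.548 -0.018]
scene [209, 224, 38, 21, 427] [ 0.4924 -0.0685  0.1003] ztop [0.1018 0.1051] ang 135.1 ext 0.0864 mid [ 0.4929 -0.069 ]
```

Run:
```python
from h import *
hm=np.full((60,80),np.nan)
for n in("top","scene"):
    d=np.load(f"pics/{n}0.npy"); v,u=np.mgrid[0:420,0:560]; P=cloud(n,d.ravel(),np.c_[u.ravel(),v.ravel()])[d.ravel()>0]
    if n=="top":
        ix=np.round(np.arange(-.1,1.0,.06),2)
        print("cols y:",np.round(np.arange(.48,-.8,-.08),2).tolist())
        for x in ix[::-1]:
            row=[]
            for y in np.arange(.48,-.8,-.08):
                m=(abs(P[:,0]-x)<.03)&(abs(P[:,1]-y)<.04); row.append(f"{P[m,2].max()*100:4.0f}" if m.any() else "  --")
            print(f"{x:5.2f}"," ".join(row))
    else:
        print("scene")
        for x in ix[::-1]:
            row=[]
            for y in np.arange(.48,-.8,-.08):
                m=(abs(P[:,0]-x)<.03)&(abs(P[:,1]-y)<.04); row.append(f"{P[m,2].max()*100:4.0f}" if m.any() else "  --")
            print(f"{x:5.2f}"," ".join(row))
```

```text
cols y: [0.48, 0.4, 0.32, 0.24, 0.16, 0.08, -0.0, -0.08, -0.16, -0.24, -0.32, -0.4, -0.48, -0.56, -0.64, -0.72]
 0.98    1    0    9    9    0    1    1    1    1   30   23   31   --   33   --   --
 0.92    0    0    9    9    1   26   26    1   10   38   23   35   35   35   --   --
 0.86    1    1   20   10   26   26   26   12   10   40   35   36   36   36   23    2
 0.80   31   44   44   12    8   26   26    1    1   53   42   35   35   35   27    7
 0.74    1   27   47    1    5    5    5    5    5   59   59   59   28   28   23    0
 0.68  -23  -23   47    8    5    5    9    9    5    5   20   20   20   20   20   --
 0.62  -23  -23    7    8    5   11   11   10   10    5   20   20   20   20   20   --
 0.56  -23  -23  -23  -23    5   11   11   11   10    5   20   20   20   20   20   --
 0.50  -23  -23  -23  -23    5    6   11   11    5    5   18   18   18   17   15   --
 0.44    1    1    1    1    5    6   11   11    5    5   12   12   12   12   11    8
 0.38    1    1    1    6    7    6    6    5    5    8    9    9    9    9    8    8
 0.32    1    1    1    6    7    6    6  
[... 1585 characters left out ...]
--   --   --
 0.32    0    0    0    6    6    6    5    2    0    7    6    6   --   --   --   --
 0.26  -56  -55  -55  -55  -57   33   46   59   61   60   --   --   --   --   --   --
 0.20  -55  -56  -55  -55  -57  -59   24   38   49   --   --   --   --   --   --   --
 0.14  -55  -56  -56  -54    0    0   32   31    0   --   --   --   --   --   --   --
 0.08  -55  -56  -55  -54    0   13   24   25    0   --   --   --   --   --   --   --
 0.02  -56  -56  -56   --    0   14   11   12    0   --   --   --   --   --   --   --
-0.04  -63   --   --   --   --   --   --   -9   -1   --   --   --   --   --   --   --
-0.10   --   --   --   --   --   --   --  -13  -14   --   --   --   --   --   --   --
```

```bash
python3 -m inch '[[-1,[0.2,-0.2,-0.6],[0,0,0]],[-1,[0.5,-0.45,-0.6],[0,0,0]],[-1,[0.9,-0.82,-0.6],[0,0,0]],[-1,[0.9,-0.82,-0.6],[0,0,0]],[-1,[0.9,-0.82,-0.6],[0,0,0]]]'
```

```text
t: 0.6
tcp_pos: [0.2081, -0.5084, 0.2913]
tool_rot: [0.994, 0.112, -0.0, -0.0]
force: [-0.6, -0.1, -0.1]
finger_gap: 0.999
```

```bash
python3 -m inch '[[-1,[0.45,-0.41,0],[0,0,0]],[-1,[0.9,-0.82,0],[0,0,0]],[-1,[0.9,-0.82,0],[0,0,0]],[-1,[0.9,-0.82,0],[0,0,0]]]'; python3 -m inch '[[-1,[0.45,-0.41,0],[0,0,0]],[-1,[0.9,-0.82,0],[0,0,0]],[-1,[0.9,-0.82,0],[0,0,0]],[-1,[0.9,-0.82,0],[0,0,0]]]'
```

```text
t: 1.0
tcp_pos: [0.2777, -0.4086, 0.2909]
tool_rot: [0.994, 0.112, -0.0, -0.001]
force: [0.2, -0.2, 0.4]
finger_gap: 1.003
t: 1.4
tcp_pos: [0.3475, -0.3101, 0.2911]
tool_rot: [0.994, 0.112, -0.0, -0.0]
force: [-0.1, -0.6, 0.6]
finger_gap: 1.001
```

Run:
```python
from h import *
s=sense();print({k:np.round(v,3).tolist() for k,v in s.items()})
p,d=snapshot("scene"); cv2.imwrite("pics/s1.png",p)
```

```text
{'t': 1.4, 'q': [-0.969, 0.234, 1.739, -0.0, 1.169, 0.378], 'qd': [-0.05, 0.011, -0.025, -0.032, -0.018, -0.031], 'tau': [1.156, -30.343, -17.384, 0.187, 0.074, 0.153], 'tcp_pos': [0.348, -0.31, 0.291], 'tool_rot': [0.994, 0.112, -0.0, -0.0], 'force': [-0.129, -0.56, 0.564], 'ft_torque': [-0.024, -0.037, 0.032], 'finger_gap': 1.001}
```

View pics/s1.png

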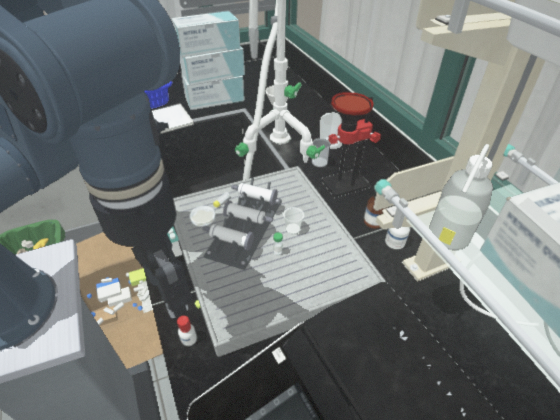

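```bash
python3 -m inch '[[-1,[0.44,-0.41,0],[0,0,0]],[-1,[0.87,-0.82,0],[0,0,0]],[-1,[0.87,-0.82,0],[0,0,0]],[-1,[0.87,-0.82,0],[0,0,0]]]'; python3 -m inch '[[-1,[0.44,-0.41,0],[0,0,0]],[-1,[0.87,-0.82,0],[0,0,0]],[-1,[0.87,-0.82,0],[0,0,0]],[-1,[0.87,-0.82,0],[0,0,0]]]'
python3 -m inch '[[-0.2,[0.44,-0.41,0],[0,0,-0.02]],[-0.2,[0.87,-0.81,0],[0,0,-0.04]],[-0.2,[0.87,-0.81,0],[0,0,-0.06]],[-0.2,[0.87,-0.81,0],[0,0,-0.08]],[-0.2,[0.87,-0.81,0],[0,0,-0.1]],[-0.2,[0.87,-0.81,0],[0,0,-0.12]],[-0.2,[0.87,-0.81,0],[0,0,-0.14]],[-0.2,[0.87,-0.81,0],[0,0,-0.16]],[-0.2,[0.87,-0.81,0],[0,0,-0.18]],[-0.2,[0.87,-0.81,0],[0,0,-0.2]],[-0.2,[0.87,-0.81,0],[0,0,-0.22]],[-0.2,[0.87,-0.81,0],[0,0,-0.24]],[-0.2,[0.87,-0.81,0],[0,0,-0.26]],[-0.2,[0.87,-0.81,0],[0,0,-0.28]],[-0.2,[0.87,-0.81,0],[0,0,-0.3]],[-0.2,[0.87,-0.81,0],[0,0,-0.32]],[-0.2,[0.87,-0.81,0],[0,0,-0.344]],[-0.2,[0.87,-0.81,0],[0,0,-0.344]],[-0.2,[0.87,-0.81,0],[0,0,-0.344]]]'
python3 - <<'E'
from h import *
s=sense();print({k:np.round(v,4).tolist() for k,v in s.items()})
for n in("scene","top"):
    p,d=snapshot(n); cv2.imwrite(f"pics/{n}2.png",p); np.save(f"pics/{n}2.npy",d)
E
```

```text
t: 1.85
tcp_pos: [0.4146, -0.2118, 0.2912]
tool_rot: [0.994, 0.111, 0.0, 0.0]
force: [0.1, -0.1, 0.5]
finger_gap: 1.002
t: 2.25
tcp_pos: [0.4818, -0.1131, 0.2912]
tool_rot: [0.994, 0.111, 0.0, 0.001]
force: [-0.0, -0.3, -0.0]
finger_gap: 0.998
t: 4.15
tcp_pos: [0.5476, -0.0163, 0.2912]
tool_rot: [0.373, 0.928, -0.0, 0.0]
force: [-0.0, 1.4, 0.2]
finger_gap: 0.602
{'t': 4.15, 'q': [-0.2333, 0.3558, 1.5529, -0.0009, 1.2328, -1.0397], 'qd': [0.0163, -0.0038, 0.0022, 0.0042, 0.0006, 0.0002], 'tau': [-0.0487, -36.8157, -18.5569, -0.0098, -0.0014, -0.0388], 'tcp_pos': [0.5476, -0.0163, 0.2912], 'tool_rot': [0.3728, 0.9279, -0.0004, 0.0001], 'force': [-0.014, 1.4058, 0.184], 'ft_torque': [0.0147, 0.0249, -0.018], 'finger_gap': 0.6019}
```

View pics/scene2.png

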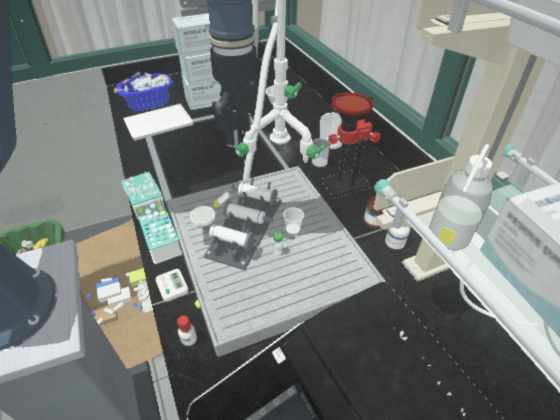

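View pics/top2.png

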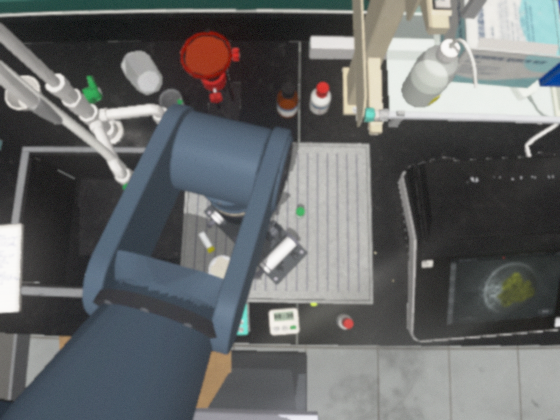

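Run:
```python
from h import *
from scipy.spatial import cKDTree
v,u=np.mgrid[0:420,0:560]; uv=np.c_[u.ravel(),v.ravel()]
S=[];A=[]
for n in("top","scene"):
    d0=np.load(f"pics/{n}0.npy").ravel(); d2=np.load(f"pics/{n}2.npy").ravel()
    P0=cloud(n,d0,uv); P2=cloud(n,d2,uv)
    k=(d0>0)&(P0[:,0]>.33)&(P0[:,2]>-.3); S.append(P0[k])
    c=(d2>0)&(d0-d2>.05)&(P2[:,0]>.2); A.append(P2[c])
S=np.vstack(S);A=np.vstack(A);T=cKDTree(S)
Sx=S[(S[:,1]>.12)&(S[:,2]>.12)]; Tx=cKDTree(Sx); print("tap",Sx.min(0),Sx.max(0))
for dz in(0,.1,.2,.22):
    D,i=Tx.query(A-[0,0,dz]); j=D.argsort()[:2000:400]; print(dz,[(D[q].round(3),A[q].round(2).tolist(),Sx[i[q]].round(2).tolist()) for q in j])
print("arm ymax by z"); 
for z in np.arange(.3,.9,.1):
    q=A[(abs(A[:,2]-z)<.05)&(A[:,0]>.4)]
    if len(q): print(z.round(1),q.min(0).round(2),q.max(0).round(2))
```

```text
tap [0.33001798 0.12002252 0.12000206] [1.30642256 1.25503251 0.46952076]
0 [(np.float64(0.276), [0.6, 0.02, 0.35], [0.84, 0.12, 0.26]), (np.float64(0.305), [0.56, 0.01, 0.32], [0.84, 0.12, 0.26]), (np.float64(0.352), [0.58, -0.03, 0.44], [0.84, 0.12, 0.26]), (np.float64(0.358), [0.57, 0.03, 0.63], [0.71, 0.32, 0.47]), (np.float64(0.362), [0.52, 0.03, 0.58], [0.71, 0.32, 0.47])]
0.1 [(np.float64(0.255), [0.6, 0.02, 0.38], [0.84, 0.12, 0.26]), (np.float64(0.298), [0.56, 0.0, 0.33], [0.84, 0.12, 0.26]), (np.float64(0.323), [0.58, 0.03, 0.62], [0.71, 0.32, 0.47]), (np.float64(0.329), [0.55, -0.03, 0.4], [0.84, 0.12, 0.26]), (np.float64(0.334), [0.57, -0.05, 0.46], [0.84, 0.12, 0.26])]
0.2 [(np.float64(0.26), [0.6, 0.03, 0.39], [0.84, 0.12, 0.26]), (np.float64(0.308), [0.59, 0.02, 0.61], [0.84, 0.12, 0.26]), (np.float64(0.314), [0.59, -0.01, 0.6], [0.84, 0.12, 0.26]), (np.float64(0.319), [0.56, 0.03, 0.63], [0.7, 0.32, 0.4]), (np.float64(0.322), [0.55, 0.03, 0.63], [0.7, 0.32, 0.4])]
0.22 [(np.float64(0.266), [0.6, 0.03, 0.39], [0.84, 0.12, 0.26]), (np.float64(0.305), [0.58, -0.03, 0.53], [0.84, 0.12, 0.26]), (np.float64(0.313), [0.56, 0.03, 0.63], [0.7, 0.31, 0.38]), (np.float64(0.317), [0.57, 0.01, 0.35], [0.84, 0.12, 0.26]), (np.float64(0.32), [0.56, 0.03, 0.63], [0.7, 0.31, 0.38])]
arm ymax by z
0.3 [ 0.5  -0.07  0.29] [0.6  0.02 0.35]
0.4 [ 0.49 -0.07  0.35] [0.6  0.03 0.45]
0.5 [ 0.51 -0.07  0.45] [0.58 0.02 0.55]
0.6 [ 0.4  -0.08  0.55] [0.6  0.07 0.65]
0.7 [ 0.4  -0.06  0.65] [0.51 0.07 0.7 ]
```

```bash
python3 -m inch '[[-0.2,[0.02,0.023,0.4],[0,0,-0.0014]],[-0.2,[0.02,0.023,0.8],[0,0,-0.0014]],[-0.2,[0.02,0.023,1],[0,0,-0.0014]],[-0.2,[0.02,0.023,1],[0,0,-0.0014]]]'; python3 -m inch '[[-0.2,[0,0,0.3],[0,0,0]],[-0.2,[0,0,0.5],[0,0,0]],[-0.2,[0,0,0.6],[0,0,0]],[-0.2,[0,0,0.6],[0,0,0]]]'
python3 - <<'E'
from h import *
s=sense();print({k:np.round(v,4).tolist() for k,v in s.items() if k in('t','tcp_pos','tool_rot','q')})
for n in("scene","top"):
    p,d=snapshot(n); cv2.imwrite(f"pics/{n}3.png",p)
    o=(180,165) if n=="scene" else (190,170)
    cv2.imwrite(f"pics/{n}3c.png",cv2.resize(p[o[1]:o[1]+120,o[0]:o[0]+140],None,fx=5,fy=5,interpolation=cv2.INTER_CUBIC))
E
```

```text
t: 4.65
tcp_pos: [0.5453, -0.0107, 0.1883]
tool_rot: [0.367, 0.93, -0.001, -0.004]
force: [1.3, 1.2, -0.1]
finger_gap: 0.601
t: 5.05
tcp_pos: [0.5477, -0.011, 0.1312]
tool_rot: [0.366, 0.93, -0.0, -0.0]
force: [0.3, -0.3, -0.4]
finger_gap: 0.602
{'t': 5.05, 'q': [-0.2241, 0.5659, 1.7186, -0.0001, 0.8578, -1.0447], 'tcp_pos': [0.5477, -0.011, 0.1312], 'tool_rot': [0.3663, 0.9305, -0.0001, -0.0004]}
```

View pics/scene3c.png

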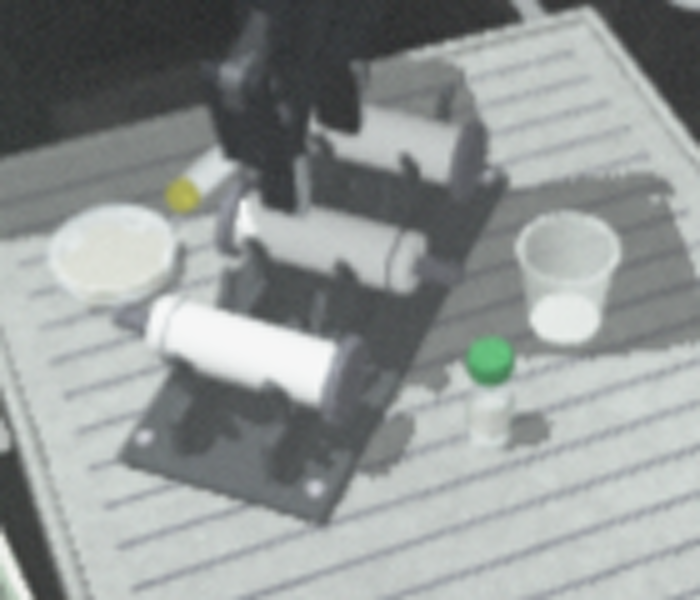

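View pics/top3c.png

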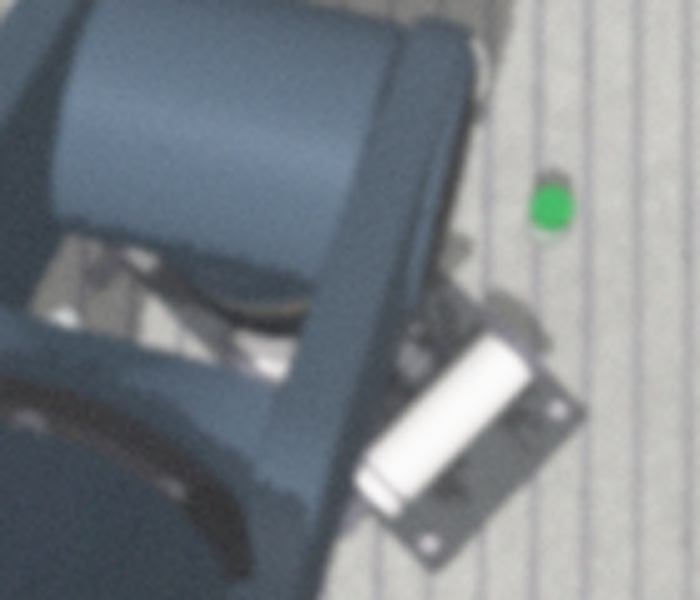

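```bash
python3 -m inch '[[-0.2,[0,0,0],[0,0,0]],[-0.2,[0,0,0],[0,0,0]]]'
python3 - <<'E'
from h import *
s=sense(); r=R.from_quat(s['tool_rot']); p=s['tcp_pos']; print(p.round(4) if hasattr(p,'round') else p, r.as_matrix().round(3).tolist())
off=np.array([180,165])
f=lambda P:((project("scene",P)-off+.5)*5-.5).round(0).tolist()
y=r.as_matrix()[:,1]; p=np.array(p)
print("tcp, finger inner ends", f([p,p+.0255*y,p-.0255*y]))
a=np.radians(136.7); ax=np.array([np.cos(a),np.sin(a),0]); c=np.array([.548,-.0132,.090])
print("M axis tube ends, nozzle tip", f([c,c+.045*ax,c-.045*ax,c-.067*ax]))
b=c+.075*np.array([-np.sin(a),np.cos(a),0])*-1; 
for sgn in(1,-1):
    b=c+sgn*.075*np.array([np.sin(a),-np.cos(a),0]); print(f([b,b+.067*ax,b-.045*ax]))
E
```

```text
t: 5.35
tcp_pos: [0.5484, -0.011, 0.1325]
tool_rot: [0.366, 0.931, 0.0, 0.001]
force: [-0.3, 0.2, -0.2]
finger_gap: 0.6
[ 0.5484 -0.011   0.1325] [[-0.732, 0.681, 0.002], [0.681, 0.732, -0.001], [-0.002, 0.001, -1.0]]
tcp, finger inner ends [[315.0, 172.0], [338.0, 136.0], [291.0, 209.0]]
M axis tube ends, nozzle tip [[321.0, 244.0], [231.0, 221.0], [413.0, 269.0], [459.0, 281.0]]
[[384.0, 143.0], [257.0, 111.0], [471.0, 165.0]]
[[250.0, 358.0], [111.0, 319.0], [347.0, 386.0]]
```

```bash
python3 -m inch '[[-0.2,[0,-0.01,0.2],[0,0,0.001]],[-0.2,[0,-0.01,0.4],[0,0,0.001]],[-0.2,[0,-0.01,0.63],[0,0,0.001]],[-0.2,[0,-0.01,0.63],[0,0,0.001]],[-0.2,[0,-0.01,0.63],[0,0,0.001]]]' 20
python3 - <<'E'
from h import *
s=sense();print({k:np.round(v,4).tolist() for k,v in s.items() if k in('t','tcp_pos','tool_rot','q','force')})
n="scene"; p,d=snapshot(n)
cv2.imwrite(f"pics/{n}4c.png",cv2.resize(p[180:250,200:290],None,fx=8,fy=8,interpolation=cv2.INTER_CUBIC))
E
```

```text
t: 5.85
tcp_pos: [0.5472, -0.0116, 0.0687]
tool_rot: [0.369, 0.929, 0.0, 0.0]
force: [0.0, -0.0, 1.3]
finger_gap: 0.598
{'t': 5.85, 'q': [-0.2254, 0.6685, 1.756, 0.0, 0.717, -1.0404], 'tcp_pos': [0.5472, -0.0116, 0.0687], 'tool_rot': [0.369, 0.9294, 0.0, 0.0], 'force': [0.0287, -0.005, 1.2858]}
```

View pics/scene4c.png

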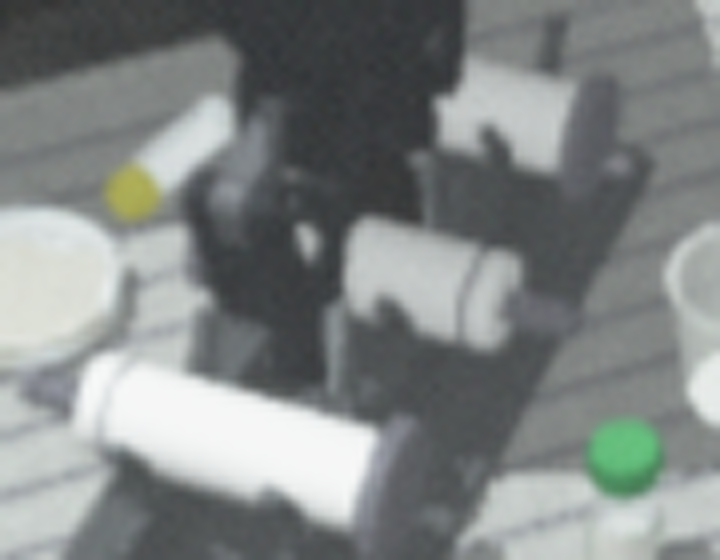

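```bash
python3 -m inch '[[0.1,[0,0,0],[0,0,0]],[0.2,[0,0,0],[0,0,0]],[0.3,[0,0,0],[0,0,0]],[0.4,[0,0,0],[0,0,0]],[0.5,[0,0,0],[0,0,0]],[0.6,[0,0,0],[0,0,0]],[0.6,[0,0,0],[0,0,0]]]' 25
```

```text
t: 6.6
tcp_pos: [0.5475, -0.0116, 0.069]
tool_rot: [0.369, 0.929, 0.0, 0.001]
force: [-1.3, 0.4, 6.9]
finger_gap: 0.32
```

```bash
python3 -m inch '[[0.8,[0,0,0],[0,0,0]],[0.8,[0,0,-0.1],[0,0,0]],[0.8,[0,0,-0.25],[0,0,0]],[0.8,[0,0,-0.6],[0,0,0]],[0.8,[0,0,-1],[0,0,0]],[0.8,[0,0,-1],[0,0,0]],[0.8,[0,0,-1],[0,0,0]]]' 35
python3 - <<'E'
from h import *
s=sense();print({k:np.round(v,4).tolist() for k,v in s.items() if k in('t','tcp_pos','tool_rot','q','force','finger_gap')})
n="scene"; p,d=snapshot(n)
cv2.imwrite(f"pics/{n}5c.png",cv2.resize(p[110:250,180:320],None,fx=4,fy=4,interpolation=cv2.INTER_CUBIC))
E
```

```text
t: 7.3
tcp_pos: [0.5471, -0.0117, 0.1693]
tool_rot: [0.369, 0.929, 0.0, 0.001]
force: [0.1, -0.0, -1.4]
finger_gap: 0.316
{'t': 7.3, 'q': [-0.2255, 0.5066, 1.6919, -0.0003, 0.9414, -1.0404], 'tcp_pos': [0.5471, -0.0117, 0.1693], 'tool_rot': [0.3689, 0.9295, 0.0, 0.0008], 'force': [0.0968, -0.0322, -1.4324], 'finger_gap': 0.3163}
```

View pics/scene5c.png

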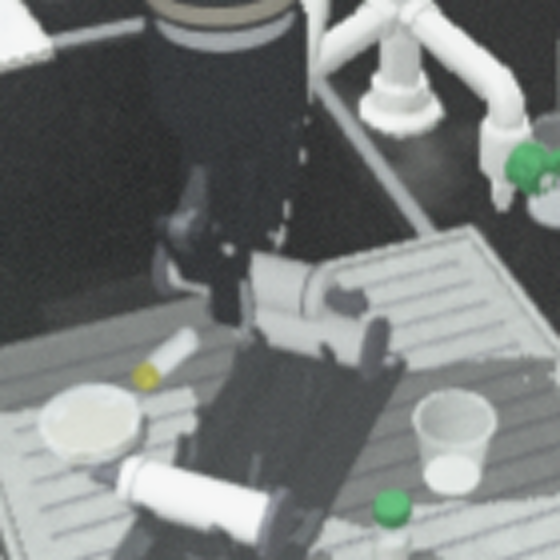

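```bash
python3 -m inch '[[0.8,[0,0,-0.1],[0,0,0.01]],[0.8,[0,0,-0.2],[0,0,0.03]],[0.8,[0,0,-0.3],[0,0,0.05]],[0.8,[0,0,-0.3],[0,0,0.07]],[0.8,[0,0,-0.3],[0,0,0.09]],[0.8,[0,0,-0.3],[0,0,0.11]],[0.8,[0,0,-0.3],[0,0,0.13]],[0.8,[0,0,-0.3],[0,0,0.15]],[0.8,[0,0,-0.3],[0,0,0.17]],[0.8,[0,0,-0.3],[0,0,0.19]],[0.8,[0,0,-0.3],[0,0,0.21]],[0.8,[0,0,-0.3],[0,0,0.23]],[0.8,[0,0,-0.3],[0,0,0.25]],[0.8,[0,0,-0.3],[0,0,0.25]]]'; python3 -m inch '[[0.8,[0,0,0],[0,0,0.02]],[0.8,[0,0,0],[0,0,0.04]],[0.8,[0,0,0],[0,0,0.06]],[0.8,[0,0,0],[0,0,0.08]],[0.8,[0,0,0],[0,0,0.1]],[0.8,[0,0,0],[0,0,0.12]],[0.8,[0,0,0],[0,0,0.14]],[0.8,[0,0,0],[0,0,0.16]],[0.8,[0,0,0],[0,0,0.18]],[0.8,[0,0,0],[0,0,0.2]],[0.8,[0,0,0],[0,0,0.22]],[0.8,[0,0,0],[0,0,0.24]],[0.8,[0,0,0],[0,0,0.25]],[0.8,[0,0,0],[0,0,0.25]],[0.8,[0,0,0],[0,0,0.25]]]'
python3 - <<'E'
from h import *
s=sense();print({k:np.round(v,4).tolist() for k,v in s.items() if k in('t','tcp_pos','tool_rot','q','force','finger_gap')})
for n in("scene","top"):
    p,d=snapshot(n); cv2.imwrite(f"pics/{n}6.png",p); np.save(f"pics/{n}6.npy",d)
p=cv2.imread("pics/scene6.png")
cv2.imwrite(f"pics/scene6c.png",cv2.resize(p[110:250,180:320],None,fx=4,fy=4,interpolation=cv2.INTER_CUBIC))
E
```

```text
t: 8.75
tcp_pos: [0.5455, -0.0113, 0.1963]
tool_rot: [0.918, 0.396, -0.002, -0.001]
force: [-0.1, -0.6, -1.6]
finger_gap: 0.315
t: 10.25
tcp_pos: [0.5463, -0.0115, 0.1974]
tool_rot: [0.93, -0.368, -0.001, 0.0]
force: [-0.4, 0.6, -0.7]
finger_gap: 0.313
{'t': 10.25, 'q': [-0.2255, 0.4671, 1.6649, -0.0, 1.0116, 2.0983], 'tcp_pos': [0.5463, -0.0115, 0.1974], 'tool_rot': [0.93, -0.3677, -0.001, 0.0002], 'force': [-0.4448, 0.6022, -0.722], 'finger_gap': 0.3134}
```

View pics/scene6c.png

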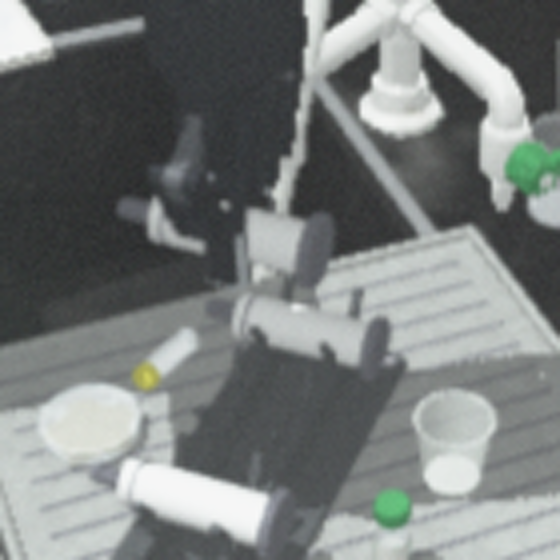

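View pics/top6.png

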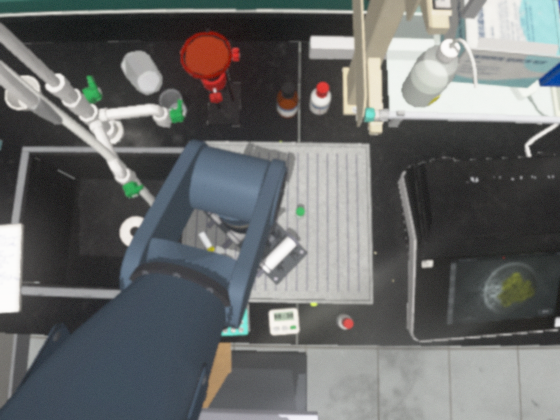

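Run:
```python
from h import *
p=cv2.imread("pics/scene6.png")
cv2.imwrite(f"pics/scene6d.png",cv2.resize(p[145:210,195:285],None,fx=8,fy=8,interpolation=cv2.INTER_CUBIC))
off=np.array([195,145]); f=lambda P:((project("scene",P)-off+.5)*8-.5).round(0).tolist()
a=np.radians(136.7); ax=np.array([np.cos(a),np.sin(a),0])
c=np.array([.5465,-.0116,.217])
print("held tip, nozzle root, collar inner, collar outer",f([c+.067*ax,c+.045*ax,c-.038*ax,c-.045*ax]))
lat=np.array([np.sin(a),-np.cos(a),0]); A=np.array([.548,-.0132,.090])+.075*lat-.002*ax
print("A tip, root, collar in,out",f([A+.067*ax,A+.045*ax,A-.038*ax,A-.045*ax]))
```

```text
held tip, nozzle root, collar inner, collar outer [[126.0, 138.0], [202.0, 155.0], [497.0, 225.0], [523.0, 231.0]]
A tip, root, collar in,out [[298.0, 340.0], [363.0, 356.0], [619.0, 420.0], [641.0, 426.0]]
```

View pics/scene6d.png

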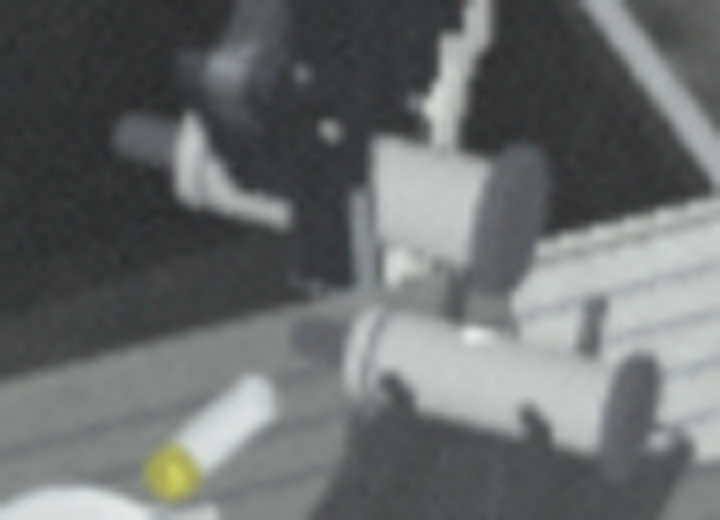

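```bash
python3 -m inch '[[0.8,[0.035,0,0.1],[0,0,0]],[0.8,[0.035,0,0.3],[0,0,0]],[0.8,[0.035,0,0.5],[0,0,0]],[0.8,[0.035,0,0.7],[0,0,0]],[0.8,[0.035,0,0.8],[0,0,0]],[0.8,[0.035,0,0.8],[0,0,0]],[0.8,[0.035,0,0.8],[0,0,0]]]'
python3 - <<'E'
from h import *
s=sense();print({k:np.round(v,4).tolist() for k,v in s.items() if k in('t','tcp_pos','tool_rot','q','force','finger_gap')})
p=snapshot("scene")[0]
cv2.imwrite(f"pics/scene7d.png",cv2.resize(p[165:240,190:290],None,fx=8,fy=8,interpolation=cv2.INTER_CUBIC))
E
```

```text
t: 11.05
tcp_pos: [0.5498, -0.0141, 0.1184]
tool_rot: [0.929, -0.369, 0.0, -0.0]
force: [-0.4, 0.2, -0.1]
finger_gap: 0.314
{'t': 11.05, 'q': [-0.2288, 0.5881, 1.7225, 0.0, 0.8307, 2.0976], 'tcp_pos': [0.5498, -0.0141, 0.1184], 'tool_rot': [0.9295, -0.3689, 0.0002, -0.0], 'force': [-0.3895, 0.2129, -0.0952], 'finger_gap': 0.3144}
```

View pics/scene7d.png

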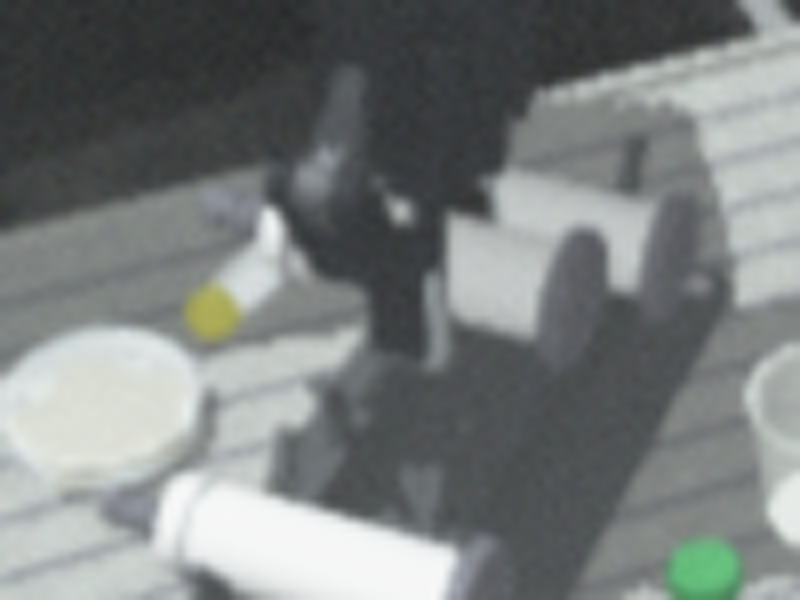

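```bash
python3 -m inch '[[0.8,[0,0,0.12],[0,0,0]],[0.8,[0,0,0.24],[0,0,0]],[0.8,[0,0,0.34],[0,0,0]],[0.8,[0,0,0.42],[0,0,0]],[0.8,[0,0,0.42],[0,0,0]]]'; python3 -m inch '[[0.8,[0,0,0.03],[0,0,0]],[0.8,[0,0,0.06],[0,0,0]],[0.8,[0,0,0.06],[0,0,0]]]';python3 - <<'E'
from h import *
s=sense();print({k:np.round(v,4).tolist() for k,v in s.items() if k in('t','tcp_pos','tool_rot','force','finger_gap')})
E
```

```text
t: 11.6
tcp_pos: [0.5491, -0.0137, 0.0749]
tool_rot: [0.929, -0.369, -0.001, -0.0]
force: [1.1, 0.8, -1.1]
finger_gap: 0.317
t: 11.9
tcp_pos: [0.5496, -0.0139, 0.0702]
tool_rot: [0.929, -0.369, 0.0, -0.0]
force: [0.9, 0.3, -1.6]
finger_gap: 0.322
{'t': 11.9, 'tcp_pos': [0.5496, -0.0139, 0.0702], 'tool_rot': [0.9294, -0.369, 0.0001, -0.0001], 'force': [0.8622, 0.3397, -1.6294], 'finger_gap': 0.3216}
```

```bash
python3 -m inch '[[0.8,[0,0,0.01],[0,0,0]],[0.8,[0,0,0.015],[0,0,0]],[0.8,[0,0,0.015],[0,0,0]]]'
```

```text
t: 12.2
tcp_pos: [0.5497, -0.014, 0.0692]
tool_rot: [0.929, -0.369, 0.0, -0.0]
force: [-0.3, 1.2, 0.7]
finger_gap: 0.316
```

```bash
python3 -m inch '[[0.8,[0,0,0.01],[0,0,0]],[0.8,[0,0,0.01],[0,0,0]],[0.8,[0,0,0.01],[0,0,0]]]'
```

```text
t: 12.5
tcp_pos: [0.5498, -0.014, 0.069]
tool_rot: [0.929, -0.369, 0.001, -0.0]
force: [-0.7, 0.1, 7.9]
finger_gap: 0.316
```

```bash
python3 -m inch '[[0.3,[0,0,0],[0,0,0]],[0.2,[0,0,0],[0,0,0]],[0,[0,0,0],[0,0,0]],[-0.2,[0,0,0],[0,0,0]],[-0.2,[0,0,0],[0,0,0]],[-0.2,[0,0,0],[0,0,0]]]' 20; python3 -m inch '[[-0.2,[0,0,-0.2],[0,0,0]],[-0.2,[0,0,-0.5],[0,0,0]],[-0.2,[0,0,-0.9],[0,0,0]],[-0.2,[0,0,-0.9],[0,0,0]]]'
python3 - <<'E'
from h import *
p=snapshot("scene")[0]
cv2.imwrite(f"pics/scene8d.png",cv2.resize(p[175:250,195:295],None,fx=8,fy=8,interpolation=cv2.INTER_CUBIC))
E
```

```text
t: 13.1
tcp_pos: [0.5494, -0.014, 0.0677]
tool_rot: [0.929, -0.369, -0.0, 0.0]
force: [0.3, 0.6, 0.5]
finger_gap: 0.6
t: 13.5
tcp_pos: [0.5531, -0.0147, 0.1626]
tool_rot: [0.929, -0.369, 0.005, -0.001]
force: [0.8, 0.0, 0.8]
finger_gap: 0.601
```

View pics/scene8d.png

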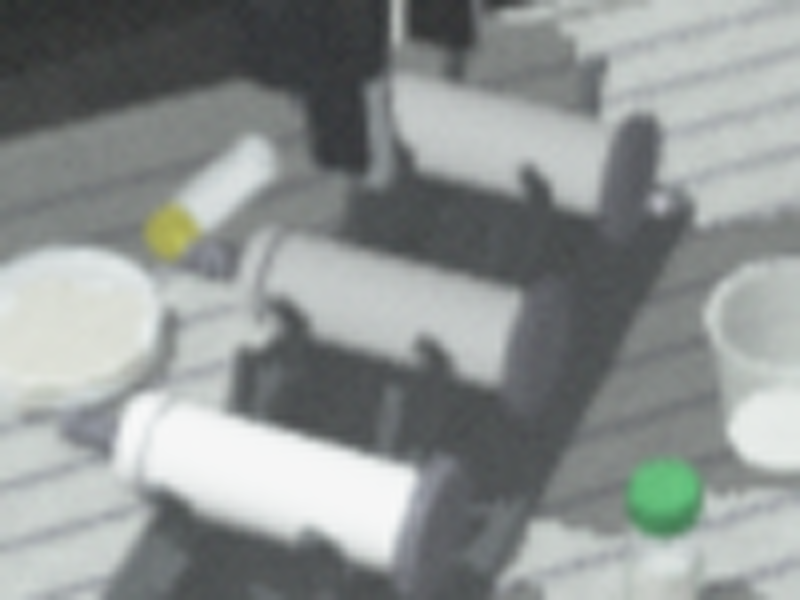

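```bash
python3 -m inch '[[-0.2,[0,0,-0.4],[0,0,0]],[-0.2,[0,0,-0.9],[0,0,0]],[-0.2,[0,0.2,-1],[0,0,0]],[-0.2,[0,0.2,-1],[0,0,0]]]'; python3 -m inch '[[-0.2,[0.2,0.4,0],[0,0,0]],[-0.2,[0.4,0.8,0],[0,0,0]],[-0.2,[0.4,0.9,0],[0,0,0]],[-0.2,[0.4,0.9,0],[0,0,0]]]'; python3 -m inch '[[-0.2,[0.2,0.4,-0.1],[0,0,0]],[-0.2,[0.4,0.8,-0.2],[0,0,0]],[-0.2,[0.4,0.9,-0.3],[0,0,0]],[-0.2,[0.4,0.9,-0.3],[0,0,0]]]'; python3 -m inch '[[-0.2,[0.2,0.4,0],[0,0,0]],[-0.2,[0.4,0.8,0],[0,0,0]],[-0.2,[0.4,0.9,0],[0,0,0]],[-0.2,[0.4,0.9,0],[0,0,0]]]'
python3 - <<'E'
from h import *
for n,o in(("scene",(180,165)),("top",(190,170))):
    p,d=snapshot(n); cv2.imwrite(f"pics/{n}9.png",p); np.save(f"pics/{n}9.npy",d)
    cv2.imwrite(f"pics/{n}9c.png",cv2.resize(p[o[1]:o[1]+120,o[0]:o[0]+130],None,fx=5,fy=5,interpolation=cv2.INTER_CUBIC))
E
sed 's/0\.npy/9.npy/; s/0\.png/9.png/; s/185/150/' m.py | sed 's#{n}0#{n}9#g' > m9.py; python3 m9.py | grep -E '^(top|scene)'
```

```text
t: 13.95
tcp_pos: [0.5354, -0.0294, 0.259]
tool_rot: [0.929, -0.369, 0.001, 0.0]
force: [0.8, -0.0, -1.4]
finger_gap: 0.604
t: 14.35
tcp_pos: [0.5016, -0.1219, 0.2558]
tool_rot: [0.929, -0.371, -0.002, -0.0]
force: [-0.6, 0.7, 0.5]
finger_gap: 0.601
t: 14.75
tcp_pos: [0.4708, -0.2145, 0.288]
tool_rot: [0.929, -0.37, 0.0, -0.0]
force: [-0.0, 1.1, -0.5]
finger_gap: 0.601
t: 15.15
tcp_pos: [0.4377, -0.3062, 0.2867]
tool_rot: [0.929, -0.369, -0.001, -0.001]
force: [0.6, 0.6, 0.4]
finger_gap: 0.601
top [211, 190, 35, 34, 498] [0.5954 0.0426 0.1009] ztop [0.102 0.106] ang 135.6 ext 0.0891 mid [0.5957 0.0423]
top [238, 214, 33, 33, 385] [ 0.5451 -0.0147  0.1025] ztop [0.1029 0.1059] ang 136.6 ext 0.081 mid [ 0.5438 -0.0135]
top [265, 239, 30, 30, 363] [ 0.4973 -0.0687  0.1027] ztop [0.103 0.106] ang 135.8 ext 0.0727 mid [ 0.4976 -0.069 ]
scene [257, 187, 16, 14, 163] [0.6122 0.0231 0.1002] ztop [0.1021 0.1081] ang 125.7 ext 0.0475 mid [0.6113 0.0243]
```

View pics/top9c.png

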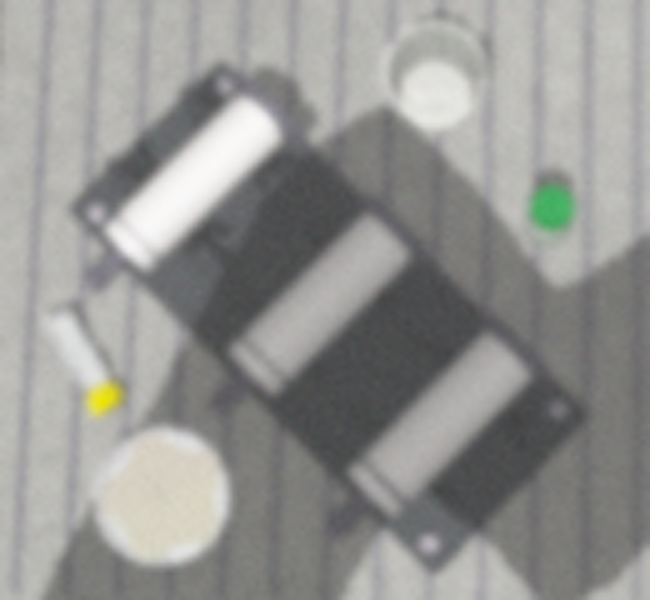

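View pics/scene9c.png

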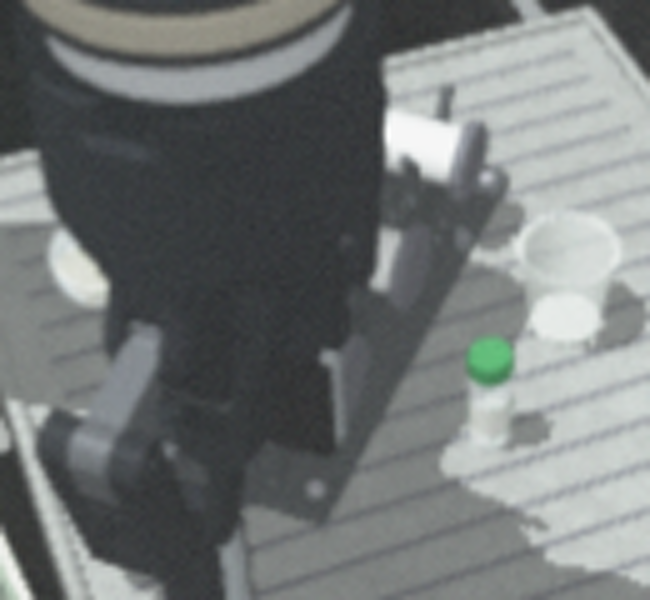

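Run:
```python
from h import *; from m import crop2px
a=np.radians(136.7); ax=np.array([np.cos(a),np.sin(a)]); lat=np.array([np.sin(a),-np.cos(a)]); o=np.array([.5482,-.0126])
for k,e in {"A":([264,112],[128,250]),"M":([391,230],[260,373]),"B":([510,355],[372,490])}.items():
    P=atz("top",crop2px(e),.092)[:,:2]; v=P[1]-P[0]; c=P.mean(0)-.0035*ax-o
    print(k,"along %.1f lat %.1f mm"%(c@ax*1e3,c@lat*1e3),"len",np.linalg.norm(v).round(4),"ang",np.degrees(np.arctan2(v[1],v[0])).round(1))
```

```text
A along -2.0 lat 74.5 mm len 0.0843 ang 137.6
M along -4.1 lat -3.2 mm len 0.0833 ang 139.1
B along -1.8 lat -74.9 mm len 0.0819 ang 135.4
```

Run:
```python
from h import *; from scipy.optimize import least_squares
a0=np.radians(136.7); o=np.array([.5482,-.0126]); v,u=np.mgrid[0:420,0:560]; uv=np.c_[u.ravel(),v.ravel()]
for f in("top0","top9","scene0"):
    n=f[:-1]; d=np.load(f"pics/{f}.npy").ravel(); P=cloud(n,d,uv)
    ax=np.array([np.cos(a0),np.sin(a0)]); la=np.array([np.sin(a0),-np.cos(a0)])
    S=(P[:,:2]-o)@ax; L=(P[:,:2]-o)@la
    for k,l in(("A",.075),("M",0),("B",-.075)):
        m=(abs(S)<.033)&(abs(L-l)<.02)&(P[:,2]>.090)&(P[:,2]<.125)&(d>0)
        s,L2,z=S[m],L[m],P[m,2]
        fun=lambda p: np.hypot(L2-p[0]-p[1]*s,z-p[2]-p[3]*s)-.014
        r=least_squares(fun,[l,0,.09,0],loss="soft_l1",f_scale=.002)
        print(f,k,m.sum(),"lat %.1f mm yaw %.1f deg axis z %.1f pitch %.1f"%(r.x[0]*1e3,np.degrees(r.x[1]),r.x[2]*1e3,np.degrees(r.x[3])))
```

```text
top0 A 408 lat 75.4 mm yaw -0.0 deg axis z 90.3 pitch -0.3
top0 M 422 lat 0.4 mm yaw -0.0 deg axis z 90.6 pitch -0.1
top0 B 439 lat -74.8 mm yaw 0.7 deg axis z 90.4 pitch -0.3
top9 A 402 lat 75.4 mm yaw -0.2 deg axis z 90.3 pitch -0.5
top9 M 418 lat -1.6 mm yaw 0.6 deg axis z 90.4 pitch 0.6
top9 B 444 lat -74.8 mm yaw 0.3 deg axis z 90.4 pitch 0.3
scene0 A 249 lat 77.9 mm yaw -0.6 deg axis z 90.5 pitch 0.1
scene0 M 298 lat 2.8 mm yaw -0.3 deg axis z 90.6 pitch 0.6
scene0 B 347 lat -72.4 mm yaw 0.8 deg axis z 90.3 pitch 0.0
```

```bash
python3 -c "
from station import *
print(sign_off(), sense()['t'])"
```

```text
the job is handed in; nothing more can be done
the job is handed in; nothing more can be done
```

The middle cartridge was the one in back to front. I gripped it mid-tube, lifted it clear, turned it 180° about the vertical and laid it back in its slot. I then let go, backed off and handed the job in at about 15.3 s on the robot's clock.

**Last checks (top camera, after backing off):**
- **Direction:** all three nozzles point the same way, towards the rack's +y.
- **Fully down:** the turned cartridge's axis is at z = 90.4 mm, the same as its neighbours (90.3 and 90.4) and within 0.5 mm of the 90 mm it should be. It lies level to within 0.6° and in line with the slot to within 0.6°.
- **Midway:** it lies about 4 mm towards the collar end, within the 13 mm allowed.
- **Neighbours:** the two other cartridges lie where they did before, to within about 1 mm.
- **Forces:** the largest force reported was about 8 N, when the cartridge touched the slot floor.

**Where the checks disagreed:**
- **Sideways position:** the depth fit puts the cartridge 1.6 mm off the slot's centre line, within the 2 mm of play. My hand-read pixel positions gave 3.2 mm, more than the slot allows. I put that down to reading error, since the height and tilt match a seated cartridge.
- **Scene camera:** it reads about 2.5 mm off the top camera sideways, so I used the top camera for these figures. In the last scene picture the gripper hid most of the rack.

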